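# Load the amber filter and slide it to the lamp's notch

### The job

Take the amber filter out of the wooden rack by its top edge, lifting it straight up, and lower it fully home into the pocket of the carriage on the rail. Keeping hold of the filter, slide the carriage along the rail to the lamp until its spring ball clicks into the brass notch, without running past it, and stop there: finish still gripping the filter with the carriage at the notch. Leave the green and blue filters and the loose things on the table where they are.

Things in the scene. Friction and masses are not known exactly. Their poses are not given: they have to be found in the camera images.
- amber_filter_center (a point): Centre of the amber filter: an upright plate, amber glass in a black frame, 8 mm thick (its x), 56 mm wide (y), 90 mm tall (z up), about 60 g; its top edge is 45 mm above this point. It stands in one of the rack's three slots (which one varies), 25 mm deep; grip it across its 8 mm thickness near the top edge, whose frame bar is 14 mm high. Frame and glass are equally solid to grip.
- green_filter_center (a point): Centre of the green filter, same shape and size as the amber one, in another slot of the rack. Not to be moved.
- blue_filter_center (a point): Centre of the blue filter, same shape and size as the amber one, in another slot of the rack. Not to be moved.
- filter_rack: Fixed wooden rack block, 165 mm (its x) x 82 mm (y) x 35 mm high, origin at the centre of its underside on the table. Three slots open to the top at x = -60, 0 and +60 mm, each 11 x 59 mm and 25 mm deep (slot floor 10 mm above the table); the filters stand in them parallel to its y axis.
- pocket (a point): Centre of the floor of the pocket in the grey carriage, 25.5 mm above the table; it moves with the carriage. Axes: y along the rail, x across it, z up. The open-topped pocket is 10.5 mm (x) by 58.4 mm (y) and 30 mm deep (rim 55.5 mm above the table), with flared lips up to 66 mm above the table that widen it by about 6 mm each way. A filter fully home has its centre 45 mm above this point.
- carriage (a joint): Position of the carriage along its rail in m: 0 at the end near the rack, growing to 0.22 as it moves along the rail's -y direction (to the right as the robot sees it) towards and past the lamp. It slides with under 1 N of friction and starts between 0 and 0.03.
- notch (a point): The place where point pocket stands when the carriage's spring ball is in the notch; same axes as the rail. It belongs to the lamp station, in line with the lamp's middle. From about 23 mm before it a gentle ramp asks about 1 to 3 N of push; in the last 4 mm the ball drops in and draws the carriage to the notch; pushing on out of it takes about 12 N.
- pottery_sherd: Curved blue-white pottery sherd, 71 x 53 x 14 mm, lying on the table between robot and rail; origin at the centre of its underside. Not to be moved.
- cup: Shallow cream cup, 74 mm across, 17 mm high, on the table; origin at the centre of its underside. Not to be moved.
- loose_brush: Thin paint brush, 215 mm long (its y), 12 mm wide, 10 mm high, lying on the table; origin at the centre of its underside. Not to be moved.
- lamp_station: Fixed black lamp on a steel foot, beside the rail; where along the rail it stands varies. Origin on the table at the middle of the rail, abreast of the notch; same axes as the rail. The lamp is 46 mm across, aimed across the rail from its +x side, its face 62 mm from the rail's middle, its top 87 mm above the table. A small brass strike plate with a V notch faces the carriage's ball, 33 mm above the table.
- rail: Fixed straight metal rail, 340 mm long (its y), 40 mm wide, 12 mm high (25 mm at its black end blocks); origin at the middle of its underside. The carriage rides on it, its spring ball looking out to +x.

How it is judged:
By the outcome, as a careful person would: the job done as asked, in the order asked, and still so for the second after the job is handed in, while the arm keeps its last pose, push and grip.
It also fails if it takes over 45 s, if anything falls off the work surface, if the arm or the gripper's body presses on something with over 40 N, if the wrist force passes 120 N, or if a joint passes its speed limit or range.

### The arm

A 7-joint arm with a two-finger parallel gripper is mounted at the origin on the work surface; the furniture and walls round the work are solid. World frame = base frame: x ahead of the robot, y to its left, z up, the work surface at z = 0. Lengths are in m, angles in rad, forces in N, time in s.
With the tool pointing down it reaches from about 0.4 to 0.85 m from the base axis. Payload 10.4 kg.
Tool frame: the origin (TCP) lies between the finger pads; the fingertips stand 14 mm ahead of it and the grasp point (between the pads) lies 5 mm behind it; z points along the fingers, y is the direction in which the jaws open and shut (so a half turn about z gives the same grasp; the last joint's range is limited). The gripper opens to 87 mm and grips with 3 to 60 N. Pads are 19 mm wide; open, the fingers measure 117 mm over their backs; the gripper's body (75 mm by 190 mm) begins 51 mm behind the grasp point.
Start: joints at [-1.175, 0.332, -0.065, 1.46, 0.022, 1.35, -0.088], TCP at [0.254, 0.571, 0.237] pointing down, gripper open.
Joint ranges: [-2.6, 2.6], [-0.5, 2.12], [-1.47, 1.34], [0.16, 2.42], [-1.27, 4.41], [0.06, 2.06], [-2.6, 2.6]. Speed limits (rad/s): [2.22, 2.22, 2.79, 2.79, 3.14, 3.14, 3.14].

### API

Orientations are given as a unit quaternion [x, y, z, w].
In Python, from bench import readout, camera, calibration, order gives the robot as it stands.
- The arm moves only by the tool apply_moves, never from a script. Its argument "deltas" is a list of rows, each an object with "translation": the shift along the world's x, y, z in m, a list of three; "turn": the turn, a rotation vector about the world's x, y, z in rad, a list of three; "hand": the finger opening in m, from 0 to 0.087. A call has 1 to 5 rows; each row shifts and turns the pose as measured when the row begins; what a row does not reach is not made up. A row lasts 1/10 s, in which the tool goes at most 50 mm and 8.59 degrees, less where a joint would pass 70% of its speed; a pose out of reach is approached as far as the arm can. A call with a gripper value outside its range is refused whole. The fingers move at their own pace and stop on an object; "newtons" is the grip in N (left out, the last holds). Time passes only in rows, so rows that do not move let the fingers close. It gives the time, the measured TCP pose, the force and the opening at its end, in the units of the state.
- readout.read_state(): the state, without advancing time (a new reading comes with each control period).
- camera(name): name is "scene" or "top" or "wrist"; returns the picture (480x640x3 uint8, red, green, blue); there is no depth.
- calibration(name): a dict with "fx", "fy", "cx", "cy" (pixels), "extrinsics" (4x4, takes a point from world to camera coordinates). Camera axes: x right, y down, z forward; pixel columns grow to the right and rows downward; lengths in m; the calibration is good to about 2 mm. A picture is of the moment at which its call begins: read the wrist's pose just before it. calibration takes no time and is no camera call; for the wrist camera it gives the pose at the moment of the call.
- order.close_job(): hands the job in, once; it reports no verdict.
The state is a dict: "time": time; "joint_positions": joint angles; "joint_vel": joint speeds; "joint_torque": joint torques, N m; "ee_pos": TCP position; "eef_rot": TCP orientation; "ft_force": force on the tool from outside, world axes, zero at the start; "torque": the same for the moment, N m; "width": finger opening in m.
Only numpy, scipy, OpenCV 4.12 (cv2) and the standard library are available. Lean on these libraries where they do the work, as an engineer would, in place of code of your own. Each camera call takes 0.05 s, during which the arm holds its last target. There are 200 camera calls.

## Working session

There is one attempt and no reset: what is moved stays moved. The work goes in short steps, Python scripts to look and compute and a tool call to move; the robot and the scene stay as the last step left them, time stands still between calls to the robot, and variables do not carry over. Pictures are saved under pics/ and viewed, about 8 in all and at most 12, crops included, and the job is handed in when it is done.

Besides the shell and the picture viewer there is one more tool, called by a JSON object that holds its "op" and its "data". apply_moves: Moves the arm, as the interface text tells. Its arguments: {"type":"object","properties":{"deltas":{"type":"array","items":{"type":"object","properties":{"translation":{"type":"array","items":{"type":"number"}},"turn":{"type":"array","items":{"type":"number"}},"hand":{"type":"number"}}}},"newtons":{"type":"number"}},"required":["deltas"]}

```bash
mkdir -p pics; python3 - <<'E'
from bench import readout,camera,calibration
import cv2,numpy as np
s=readout.read_state();print({k:np.round(v,3).tolist() for k,v in s.items()})
for n in("scene","top"):
    c=calibration(n);print(n,c["fx"],c["cx"],c["cy"],np.round(c["extrinsics"],4).tolist())
    cv2.imwrite(f"pics/{n}0.png",camera(n)[:,:,::-1])
E
```

```text
{'time': 0.0, 'joint_positions': [-1.175, 0.333, -0.065, 1.461, 0.022, 1.35, -0.089], 'joint_vel': [0.0, -0.0, -0.0, 0.002, -0.002, -0.0, -0.0], 'joint_torque': [-0.0, -62.326, 0.025, -38.99, -0.061, 0.04, 0.0], 'ee_pos': [0.254, 0.571, 0.236], 'eef_rot': [0.208, 0.978, -0.001, -0.0], 'ft_force': [0.239, 0.056, -0.6], 'torque': [0.024, 0.001, -0.013], 'width': 0.087}
scene 441.64027376703694 328.33639532927725 238.14444080570746 [[0.8161, -0.5779, 0.0009, -0.359], [-0.4475, -0.6328, -0.6319, 0.2697], [0.3657, 0.5153, -0.7751, 0.7452], [0.0, 0.0, 0.0, 1.0]]
top 440.361612282289 320.05030563011 237.88975414359967 [[-0.0111, -0.9999, -0.0026, 0.0387], [-0.9971, 0.0113, -0.0754, 0.4609], [0.0754, 0.0018, -0.9971, 0.9725], [0.0, 0.0, 0.0, 1.0]]
```

View pics/scene0.png

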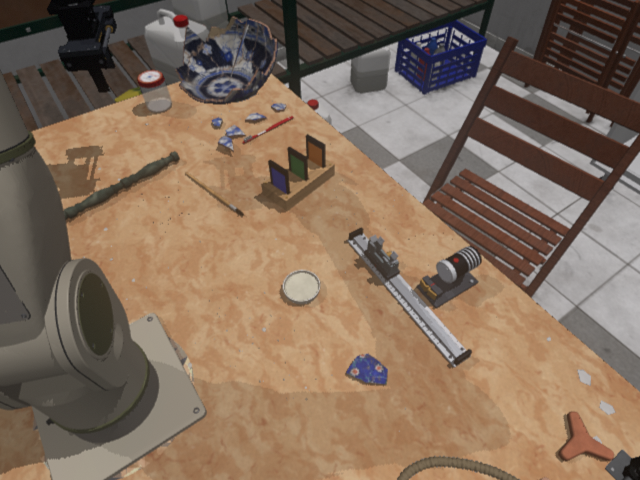

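View pics/top0.png

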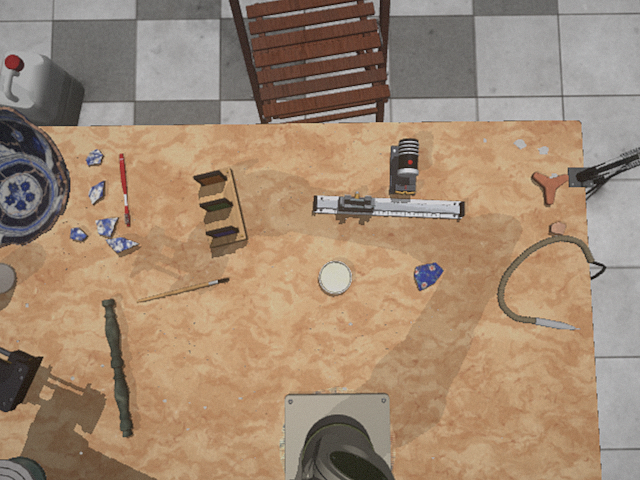

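The scene view shows blue nearest the robot, then green, with amber farthest (scene px 316,150). In the top view the rack is at about (225,210), the rail runs (313,205) to (464,209), the carriage is at about (355,203), and the lamp is at about (405,170). I'll zoom in on these.

```bash
python3 - <<'E'
import cv2,numpy as np
t=cv2.imread("pics/top0.png")
a=cv2.resize(t[160:260,180:260],None,fx=6,fy=6,interpolation=cv2.INTER_CUBIC)  # 480x600
b=cv2.resize(t[130:225,305:471],None,fx=4.8,fy=4.8,interpolation=cv2.INTER_CUBIC)
cv2.imwrite("pics/rack.png",a);cv2.imwrite("pics/rail.png",b)
E
```

```text
(no output)
```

View pics/rack.png

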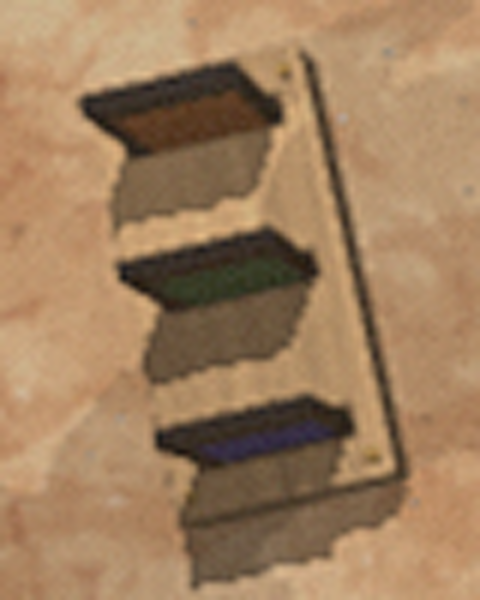

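View pics/rail.png

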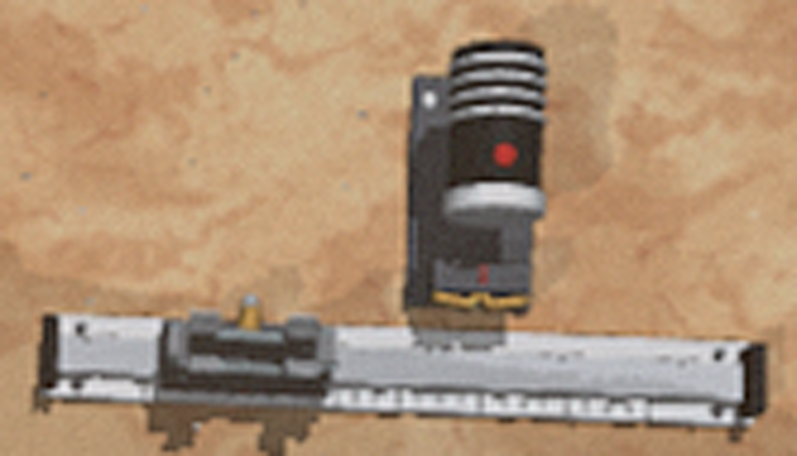

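```bash
cat >h.py <<'E'
import numpy as np
from bench import calibration
def ray(c,u,v,z):
    E=np.array(c["extrinsics"]);R=E[:3,:3];o=-R.T@E[:3,3]
    d=R.T@np.array([(u-c["cx"])/c["fx"],(v-c["cy"])/c["fy"],1]);return o+d*(z-o[2])/d[2]
def proj(c,p):
    E=np.array(c["extrinsics"]);q=E[:3,:3]@np.array(p)+E[:3,3]
    return np.array([c["cx"]+c["fx"]*q[0]/q[2],c["cy"]+c["fy"]*q[1]/q[2]])
E
python3 - <<'E'
from h import *
c=calibration("top")
A=lambda x,y,z:ray(c,180+x/6-.4,160+y/6-.4,z)
B=lambda x,y,z:ray(c,305+x/4.8-.4,130+y/4.8-.4,z)
def pr(n,p):print(n,np.round(p,4))
k1=A(303,50,.035);k2=A(403,478,.035);pr("rack edge",k1);pr("",k2);d=k1-k2;print(np.linalg.norm(d),np.degrees(np.arctan2(d[1],d[0])))
for n,l,r in(("amber",(80,100),(237,62)),("green",(118,268),(272,228)),("blue",(157,438),(310,398))):
    a=A(*l,.1);b=A(*r,.1);pr(n,(a+b)/2);d=a-b;print(np.linalg.norm(d),np.degrees(np.arctan2(d[1],d[0]))-90)
p=A(403,478,.035)
l=B(42,315,.025);r=B(765,345,.025);pr("rail far",l);pr("",r);d=l-r;print(np.linalg.norm(d),np.degrees(np.arctan2(d[1],d[0]))-90)
l=B(50,402,.012);r=B(740,430,.0);pr("rail near",l);pr("",r)
for z in (.0555,.066):pr("pocket",B(252,345,z))
pr("ball",B(250,308,.033));pr("notch",B(484,300,.036));pr("lampred",B(505,153,.087))
E
```

```text
rack edge [0.6191 0.2329 0.035 ]
 [0.4587 0.1953 0.035 ]
0.16469338676013598 13.166483235810624
amber [0.5932 0.2695 0.1   ]
0.0559432904902457 13.176903456578088
green [0.5344 0.2564 0.1   ]
0.054824550366723984 14.089000713203944
blue [0.4752 0.2427 0.1   ]
0.05422101328188043 14.117845441214115
rail far [0.557  0.0475 0.025 ]
 [ 0.5389 -0.2902  0.025 ]
0.3381754008372266 -3.063188765149434
rail near [0.5177 0.0443 0.012 ]
 [ 0.502 -0.285  0.   ]
pocket [ 0.5369 -0.048   0.0555]
pocket [ 0.5352 -0.0471  0.066 ]
ball [ 0.5578 -0.0493  0.033 ]
notch [ 0.5597 -0.1574  0.036 ]
lampred [ 0.616  -0.1584  0.087 ]
```

Heights and sizes match: rack edge 164.7 mm, amber plate 56 mm wide at yaw about 13.4°, rail yaw about −3°. The fingers need to be narrowed because the green filter is only 60 mm away. Moving above amber.

{"op": "apply_moves", "data": {"deltas": [{"translation": [0.034,-0.03,0],"turn": [0,0,-0.092],"hand": 0.04},{"translation": [0.034,-0.03,0],"turn": [0,0,-0.092],"hand": 0.04},{"translation": [0.034,-0.03,0],"turn": [0,0,-0.092],"hand": 0.04},{"translation": [0.034,-0.03,0],"turn": [0,0,-0.092],"hand": 0.04},{"translation": [0.034,-0.03,0],"turn": [0,0,-0.092],"hand": 0.04}], "newtons": 25}}

```text
time: 0.6
ee_pos: [0.4203, 0.4197, 0.2331]
eef_rot: [0.426, 0.905, -0.002, -0.003]
ft_force: [0.6, 1.0, 0.9]
width: 0.0551
```

{"op": "apply_moves", "data": {"deltas": [{"translation": [0.034,-0.03,0],"turn": [0,0,-0.092],"hand": 0.04},{"translation": [0.034,-0.03,0],"turn": [0,0,-0.092],"hand": 0.04},{"translation": [0.034,-0.03,0],"turn": [0,0,-0.092],"hand": 0.04},{"translation": [0.034,-0.03,0],"turn": [0,0,-0.092],"hand": 0.04},{"translation": [0.034,-0.03,0],"turn": [0,0,-0.092],"hand": 0.04}]}}

```text
time: 1.1
ee_pos: [0.5954, 0.262, 0.2319]
eef_rot: [0.628, 0.778, -0.002, -0.004]
ft_force: [0.1, 0.3, -0.0]
width: 0.0401
```

```bash
cat >>h.py <<'E'
from scipy.spatial.transform import Rotation as Ro
from bench import readout
def st(txy=None,jaw=None):
    s=readout.read_state();R=Ro.from_quat(s["eef_rot"]).as_matrix()
    print("t",s["time"],"p",np.round(s["ee_pos"],4),"jaw deg",np.degrees(np.arctan2(R[1,1],R[0,1])).round(2),"toolz",R[:,2].round(4),"F",np.round(s["ft_force"],2),"w",round(s["width"],4),"q",np.round(s["joint_positions"],2))
    return s
E
python3 - <<'E'
from h import *
from bench import camera
import cv2
st();c=calibration("wrist");im=camera("wrist");cv2.imwrite("pics/w1.png",im[:,:,::-1])
print(proj(c,[.5893,.2686,.1]))
E
```

```text
t 1.1 p [0.5954 0.262  0.2319] jaw deg 12.17 toolz [-0.0078  0.0019 -1.    ] F [ 0.08  0.26 -0.02] w 0.0401 q [-0.7   0.4   0.29  1.4  -0.12  1.36 -0.19]
[307.40535058 222.95070698]
```

View pics/w1.png

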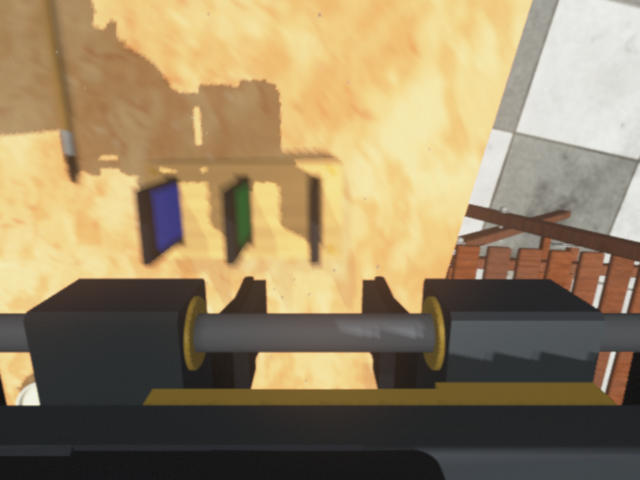

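The wrist view shows the amber plate nearly edge-on at columns 309–321, rows 175–263, against a predicted centre of (307,223). Segmenting for a refined estimate.

```bash
python3 - <<'E'
from h import *
import cv2
c=calibration("wrist");im=cv2.imread("pics/w1.png");g=im.max(2)
m=(g[165:272,295:335]<75).astype(np.uint8)
n,l,s,ce=cv2.connectedComponentsWithStats(m);i=1+s[1:,4].argmax();print(s[i],ce[i]+[295,165])
ys,xs=np.nonzero(l==i);ys+=165;xs+=295
for y in range(172,268,8):
    r=xs[ys==y];print(y,(r.min(),r.max()) if len(r) else None,end=" ")
(cx,cy),wh,a=cv2.minAreaRect(np.c_[xs,ys].astype(np.float32));print("\n",cx,cy,wh,a)
print(ray(c,cx+.0,cy,.1).round(4))
b=cv2.fitLine(np.c_[xs,ys].astype(np.float32),cv2.DIST_L2,0,.01,.01).ravel()
p=ray(c,*(b[2:]+40*b[:2]),.1);q=ray(c,*(b[2:]-40*b[:2]),.1);d=p-q;print("yaw",np.degrees(np.arctan2(d[1],d[0])))
cv2.imwrite("pics/w1c.png",cv2.resize(im[165:272,290:340],None,fx=5,fy=5))
# camera pos
E=np.array(c["extrinsics"]);print(-E[:3,:3].T@E[:3,3])
E
```

```text
Traceback (most recent call last):
ValueError: attempt to get argmax of an empty sequence
```

```bash
python3 - <<'E'
from h import *
import cv2
c=calibration("wrist");im=cv2.imread("pics/w1.png");g=im.max(2)
for y in (185,200,220,240,255):print(y,g[y,300:330])
m=(g[165:272,295:335]<125).astype(np.uint8)
n,l,s,ce=cv2.connectedComponentsWithStats(m);i=1+s[1:,4].argmax();print(s[i],ce[i]+[295,165])
ys,xs=np.nonzero(l==i);ys+=165;xs+=295
P=np.c_[xs,ys].astype(np.float32);(cx,cy),wh,a=cv2.minAreaRect(P);print(cx,cy,wh,a)
print(ray(c,cx,cy,.1).round(4))
b=cv2.fitLine(P,cv2.DIST_L2,0,.01,.01).ravel()
p=ray(c,*(b[2:]+40*b[:2]),.1);q=ray(c,*(b[2:]-40*b[:2]),.1);d=p-q;print("yaw",np.degrees(np.arctan2(d[1],d[0])))
E=np.array(c["extrinsics"]);print((-E[:3,:3].T@E[:3,3]).round(3))
E
```

```text
185 [183 185 183 181 174 166 157 146 135 122 109  99  88  81  78  78  82  95
 109 130 160 192 219 231 238 242 244 245 245 245]
200 [183 183 182 182 176 168 157 146 134 117 101  90  81  78  77  78  82  94
 107 124 146 172 198 216 228 235 238 240 241 243]
220 [185 185 185 183 179 171 160 149 135 119 103  91  82  78  79  78  81  88
 102 121 143 172 198 218 230 236 239 240 240 240]
240 [243 243 243 241 236 223 198 170 147 122 106  95  88  87  88  89  89  93
 103 117 135 165 194 215 225 233 236 238 238 238]
255 [243 243 243 243 243 242 239 235 225 207 178 141 106  90  89  89  94 112
 145 175 200 221 230 236 239 240 240 240 240 240]
[ 14  13  11  84 788] [313.83629442 216.67005076]
314.0 219.5 (83.0, 10.0) 90.0
[0.5991 0.2629 0.1   ]
yaw -78.04504376582042
[0.588 0.323 0.38 ]
```

The arm was still settling when that frame was taken, so its calibration doesn't match the picture. I'll move nearer, let it settle and re-measure.

{"op": "apply_moves", "data": {"deltas": [{"translation": [-0.006,0.005,0],"turn": [0,0.008,0.02],"hand": 0.04},{"translation": [0,0,0],"turn": [0,0,0],"hand": 0.04},{"translation": [0,0,0],"turn": [0,0,0],"hand": 0.04}]}}

```text
time: 1.45
ee_pos: [0.5955, 0.2558, 0.23]
eef_rot: [0.628, 0.778, -0.007, -0.004]
ft_force: [-0.4, 0.6, -0.1]
width: 0.0401
```

```bash
cat >>h.py <<'E'
import cv2
from bench import camera
def plate(c,im,z,guess,thr=125,h=30):
    u,v=proj(c,guess).round().astype(int);g=im.max(2);x0,y0=u-20,v-55
    m=(g[y0:v+55,x0:u+20]<thr).astype(np.uint8)
    n,l,s,ce=cv2.connectedComponentsWithStats(m);i=1+s[1:,4].argmax()
    ys,xs=np.nonzero(l==i);P=np.c_[xs+x0,ys+y0].astype(np.float32)
    (cx,cy),wh,a=cv2.minAreaRect(P);print("pred",u,v,"got",cx,cy,wh,a)
    b=cv2.fitLine(P,cv2.DIST_L2,0,.01,.01).ravel()
    d=ray(c,*(b[2:]+h*b[:2]),z)-ray(c,*(b[2:]-h*b[:2]),z)
    print("plate",ray(c,cx,cy,z).round(4),"yaw",np.degrees(np.arctan(d[1]/d[0])).round(2)+90)
E
python3 - <<'E'
from h import *
st();c=calibration("wrist");im=camera("wrist");cv2.imwrite("pics/w2.png",im[:,:,::-1]);st()
plate(c,im,.1,[.5893,.2686,.1])
E
```

```text
t 1.45 p [0.5955 0.2558 0.23  ] jaw deg 12.23 toolz [-0.0152 -0.005  -0.9999] F [-0.37  0.56 -0.07] w 0.0401 q [-0.69  0.4   0.29  1.4  -0.12  1.37 -0.18]
t 1.5 p [0.5952 0.2563 0.23  ] jaw deg 12.27 toolz [-0.0153 -0.0047 -0.9999] F [-0.79  0.27  0.53] w 0.0403 q [-0.69  0.4   0.29  1.4  -0.12  1.37 -0.18]
pred 311 214 got 314.52447509765625 208.01573181152344 (88.10144805908203, 12.337104797363281) 89.0759506225586
plate [0.591  0.2733 0.1   ] yaw 12.579999999999998
```

{"op": "apply_moves", "data": {"deltas": [{"translation": [-0.004,0.014,-0.02],"turn": [0.005,-0.015,0.018],"hand": 0.04},{"translation": [0,0,-0.03],"turn": [0,0,0],"hand": 0.04},{"translation": [0,0,-0.02],"turn": [0,0,0],"hand": 0.04}]}}

```text
time: 1.8
ee_pos: [0.5904, 0.2754, 0.162]
eef_rot: [0.618, 0.786, 0.004, 0.001]
ft_force: [-0.7, -0.4, 0.6]
width: 0.0399
```

```bash
python3 - <<'E'
from h import *
c=calibration("wrist");im=camera("wrist");cv2.imwrite("pics/w3.png",im[:,:,::-1]);s=st()
print(proj(c,s["ee_pos"]))
plate(c,im,.1,[.590,.270,.1])
E
```

```text
t 1.85 p [0.5888 0.2757 0.1588] jaw deg 13.77 toolz [ 0.002   0.0041 -1.    ] F [-1.3   1.07 -3.25] w 0.0398 q [-0.71  0.44  0.27  1.5  -0.12  1.21 -0.18]
[308.02049398 309.67561109]
pred 308 274 got 307.5 273.5 (109.0, 39.0) 90.0
plate [0.5895 0.2703 0.1   ] yaw 11.400000000000006
```

View pics/w3.png

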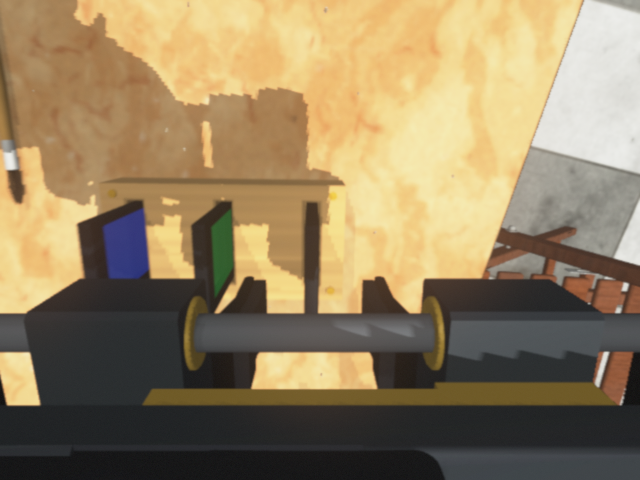

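The plate lies at column about 312 with its +y end at row 203. The fingers' midline is at column 314, so it is centred between the jaws.

```bash
python3 - <<'E'
from h import *
c=calibration("wrist");im=cv2.imread("pics/w3.png")
E=np.array(c["extrinsics"]);o=-E[:3,:3].T@E[:3,3];print(o.round(3),"nadir",proj(c,[o[0],o[1],0]))
print("end",ray(c,312,203,.1).round(4),ray(c,312,203,.035).round(4))
g=im.max(2)
for y in (215,235,255,270):
    r=g[y,290:335];x=np.nonzero(r<110)[0]+290;print(y,x.min(),x.max())
p,q=ray(c,312,300,.1),ray(c,312,220,.1);print("line",p.round(4),q.round(4))
st()
E
```

```text
[0.573 0.343 0.308] nadir [312.36694656 131.33042946]
end [0.5808 0.3089 0.1   ] [0.5834 0.2982 0.035 ]
215 306 318
235 304 318
255 304 318
270 304 318
line [0.5934 0.2574 0.1   ] [0.5829 0.3003 0.1   ]
t 1.85 p [0.5888 0.2757 0.1588] jaw deg 13.77 toolz [ 0.002   0.0041 -1.    ] F [-1.3   1.07 -3.25] w 0.0398 q [-0.71  0.44  0.27  1.5  -0.12  1.21 -0.18]
```

{"op": "apply_moves", "data": {"deltas": [{"translation": [0.001,-0.005,-0.03],"turn": [0,0,0],"hand": 0.04},{"translation": [0,0,-0.025],"turn": [0,0,0],"hand": 0.04},{"translation": [0,0,-0.013],"turn": [0,0,0],"hand": 0.04},{"translation": [0,0,0],"turn": [0,0,0],"hand": 0.04}]}}

```text
time: 2.25
ee_pos: [0.5875, 0.2752, 0.0905]
eef_rot: [0.614, 0.789, 0.003, -0.001]
ft_force: [-0.3, -0.3, 0.2]
width: 0.0399
```

```bash
python3 -c "
from h import *
st()"
```

```text
t 2.25 p [0.5875 0.2752 0.0905] jaw deg 14.2 toolz [ 0.0019  0.0066 -1.    ] F [-0.28 -0.29  0.2 ] w 0.0399 q [-0.7   0.5   0.26  1.57 -0.14  1.08 -0.16]
```

{"op": "apply_moves", "data": {"deltas": [{"translation": [0.002,-0.004,-0.003],"turn": [-0.006,0.002,-0.014],"hand": 0.04},{"translation": [0,0,0],"turn": [0,0,0],"hand": 0.04}]}}

```text
time: 2.45
ee_pos: [0.5902, 0.2721, 0.0897]
eef_rot: [0.62, 0.785, 0.001, 0.0]
ft_force: [0.9, 0.2, 0.2]
width: 0.0402
```

```bash
python3 -c "
from h import *
st()"
```

```text
t 2.45 p [0.5902 0.2721 0.0897] jaw deg 13.39 toolz [ 0.0017  0.0015 -1.    ] F [0.9  0.2  0.19] w 0.0402 q [-0.7   0.5   0.26  1.57 -0.14  1.09 -0.17]
```

Good alignment. Closing.

{"op": "apply_moves", "data": {"deltas": [{"translation": [0,0,-0.002],"turn": [0,0,0],"hand": 0.015},{"translation": [0,0,0],"turn": [0,0,0],"hand": 0.002},{"translation": [0,0,0],"turn": [0,0,0],"hand": 0.002},{"translation": [0,0,0],"turn": [0,0,0],"hand": 0.002}], "newtons": 25}}

```text
time: 2.85
ee_pos: [0.5918, 0.2728, 0.0906]
eef_rot: [0.62, 0.785, 0.003, 0.001]
ft_force: [-1.1, -0.4, -0.1]
width: 0.016
```

```bash
python3 -c "
from h import *
st()"
```

```text
t 2.85 p [0.5918 0.2728 0.0906] jaw deg 13.38 toolz [ 0.0056  0.0038 -1.    ] F [-1.11 -0.39 -0.06] w 0.016 q [-0.7   0.5   0.26  1.57 -0.14  1.09 -0.17]
```

{"op": "apply_moves", "data": {"deltas": [{"translation": [-0.001,-0.001,-0.002],"turn": [-0.004,0.005,0],"hand": 0.002},{"translation": [0,0,0],"turn": [0,0,0],"hand": 0.002},{"translation": [0,0,0],"turn": [0,0,0],"hand": 0.002}]}}

```text
time: 3.15
ee_pos: [0.591, 0.2719, 0.0891]
eef_rot: [0.62, 0.785, 0.0, 0.0]
ft_force: [0.4, 0.5, 0.8]
width: 0.0078
```

```bash
python3 -c "
from h import *
st()"
```

```text
t 3.15 p [0.591  0.2719 0.0891] jaw deg 13.39 toolz [ 8.e-04 -0.e+00 -1.e+00] F [0.39 0.5  0.82] w 0.0078 q [-0.7   0.51  0.26  1.57 -0.14  1.09 -0.17]
```

Gripped at 7.8 mm with no side load. Lifting straight up.

{"op": "apply_moves", "data": {"deltas": [{"translation": [0,0,0],"turn": [0,0,0],"hand": 0.002},{"translation": [0,0,0.015],"turn": [0,0,0],"hand": 0.002},{"translation": [0,0,0.015],"turn": [0,0,0],"hand": 0.002},{"translation": [0,0,0.015],"turn": [0,0,0],"hand": 0.002},{"translation": [0,0,0.015],"turn": [0,0,0],"hand": 0.002}], "newtons": 40}}

```text
time: 3.65
ee_pos: [0.5898, 0.2712, 0.152]
eef_rot: [0.62, 0.785, -0.001, -0.0]
ft_force: [0.5, -0.5, -1.0]
width: 0.0077
```

{"op": "apply_moves", "data": {"deltas": [{"translation": [0,0,0.02],"turn": [0,0,0],"hand": 0.002},{"translation": [0,0,0.02],"turn": [0,0,0],"hand": 0.002},{"translation": [0,0,0.02],"turn": [0,0,0],"hand": 0.002}]}}

```text
time: 3.95
ee_pos: [0.5898, 0.271, 0.2184]
eef_rot: [0.62, 0.785, -0.0, 0.0]
ft_force: [0.5, -0.4, -0.4]
width: 0.0078
```

```bash
python3 - <<'E'
from h import *
st();cv2.imwrite("pics/s2.png",camera("scene")[100:340,240:500,::-1]);c=calibration("top");im=camera("top");cv2.imwrite("pics/t2.png",im[:,:,::-1]);st()
E
```

```text
t 3.95 p [0.5898 0.271  0.2184] jaw deg 13.36 toolz [-2.e-04 -9.e-04 -1.e+00] F [ 0.5  -0.37 -0.36] w 0.0078 q [-0.71  0.4   0.29  1.43 -0.11  1.33 -0.19]
t 4.05 p [0.5913 0.2716 0.221 ] jaw deg 13.35 toolz [ 0.0046  0.002  -1.    ] F [ 0.57 -0.47  0.09] w 0.0078 q [-0.71  0.4   0.29  1.43 -0.11  1.33 -0.19]
```

{"op": "apply_moves", "data": {"deltas": [{"translation": [-0.006,-0.043,0],"turn": [0,0,-0.032],"hand": 0.002},{"translation": [-0.006,-0.043,0],"turn": [0,0,-0.032],"hand": 0.002},{"translation": [-0.006,-0.043,0],"turn": [0,0,-0.032],"hand": 0.002},{"translation": [-0.006,-0.043,0],"turn": [0,0,-0.032],"hand": 0.002},{"translation": [-0.006,-0.043,0],"turn": [0,0,-0.032],"hand": 0.002}]}}

```text
time: 4.55
ee_pos: [0.558, 0.0579, 0.2216]
eef_rot: [0.678, 0.735, 0.004, 0.001]
ft_force: [0.3, -1.3, 0.2]
width: 0.0077
```

{"op": "apply_moves", "data": {"deltas": [{"translation": [-0.006,-0.043,0],"turn": [0,0,-0.032],"hand": 0.002},{"translation": [-0.006,-0.043,0],"turn": [0,0,-0.032],"hand": 0.002},{"translation": [-0.006,-0.043,0],"turn": [0,0,-0.032],"hand": 0.002},{"translation": [-0.006,-0.037,0],"turn": [0,0,-0.032],"hand": 0.002},{"translation": [0,0,0],"turn": [0,0,0],"hand": 0.002}]}}

```text
time: 5.05
ee_pos: [0.5291, -0.1221, 0.2232]
eef_rot: [0.729, 0.684, 0.004, 0.002]
ft_force: [-0.3, 1.1, -0.3]
width: 0.0079
```

{"op": "apply_moves", "data": {"deltas": [{"translation": [0,0,0],"turn": [0,0,0],"hand": 0.002}]}}

```text
time: 5.15
ee_pos: [0.5288, -0.1225, 0.2232]
eef_rot: [0.73, 0.684, 0.005, 0.001]
ft_force: [0.8, 0.1, -0.9]
width: 0.0078
```

```bash
python3 - <<'E'
from h import *
st();c=calibration("wrist");im=camera("wrist");cv2.imwrite("pics/w4.png",im[:,:,::-1]);st()
import json;json.dump({k:np.array(v).tolist() for k,v in c.items()},open("w4.json","w"))
print(proj(c,[.535,-.048,.066]))
E
```

```text
t 5.15 p [ 0.5288 -0.1225  0.2232] jaw deg -3.75 toolz [ 0.0087  0.0042 -1.    ] F [ 0.76  0.05 -0.94] w 0.0078 q [-0.34  0.16  0.54  1.73 -0.09  1.27  0.16]
t 5.2 p [ 0.5288 -0.123   0.2233] jaw deg -3.77 toolz [ 0.0087  0.0036 -1.    ] F [-0.77 -0.69 -0.03] w 0.0076 q [-0.34  0.16  0.54  1.73 -0.09  1.27  0.16]
[312.53595462 124.11314628]
```

View pics/w4.png

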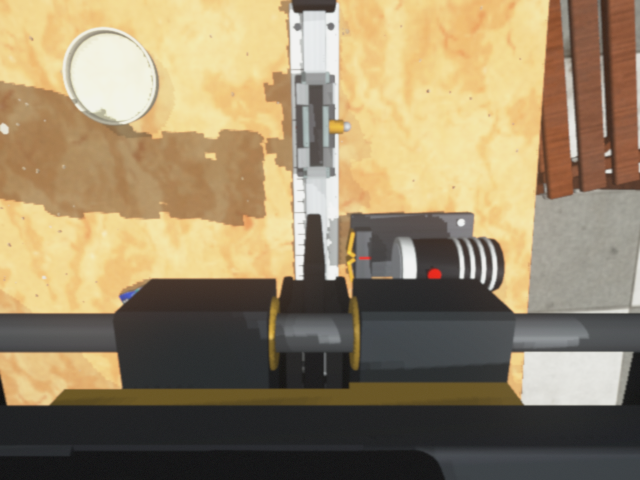

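The wrist view shows the carriage at columns 297–333, rows 73–177, with the pocket at about (316,125). The ball is at (346,127) and the brass V notch at about (351,258). Zooming on the carriage.

```bash
python3 - <<'E'
import cv2
im=cv2.imread("pics/w4.png");cv2.imwrite("pics/w4c.png",cv2.resize(im[62:282,270:370],None,fx=2.7*1,fy=2.7,interpolation=cv2.INTER_CUBIC) if 0 else cv2.hconcat([cv2.resize(im[65:185,280:360],None,fx=5,fy=5,interpolation=cv2.INTER_CUBIC),cv2.resize(im[200:320,280:360],None,fx=5,fy=5,interpolation=cv2.INTER_CUBIC)]))
E
```

```text
(no output)
```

View pics/w4c.png

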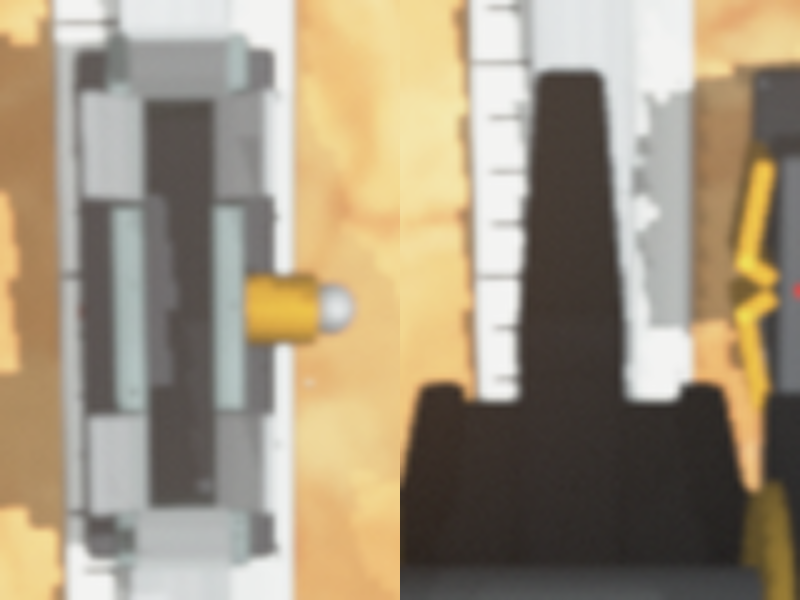

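```bash
python3 - <<'E'
from h import *
import json
c=json.load(open("w4.json"));r=lambda n,u,v,z:print(n,ray(c,u,v,z).round(4))
X=lambda a:280+a/5-.4
Y=lambda a:65+a/5-.4
for z in(.0255,.0555):
    print(z);r("pocket",X(181),Y(302),z);r("+y end",X(181),Y(98),z);r("-y end",X(181),Y(507),z);r("l",X(147),Y(302),z);r("r",X(215),Y(302),z)
r("lip ends66 ",X(181),Y(38),.066);r("",X(181),Y(560),.066)
r("ball",X(335),Y(308),.033);r("notch",X(370),200+289/5-.4,.033)
r("rail L +y",X(68),Y(10),.012);r("rail L -y",X(68+5),200+390/5,.012);r("railR",X(295),Y(10),.012);r("",X(292),200+390/5,.012)
r("plate bottom +y corner",X(170),200+70/5-.4,.2232-.0791)
print(proj(c,[.5288,-.1225,.2232]))
E
```

```text
0.0255
pocket [ 0.5379 -0.0482  0.0255]
+y end [ 0.5399 -0.0172  0.0255]
-y end [ 0.5358 -0.0808  0.0255]
l [ 0.5324 -0.0478  0.0255]
r [ 0.5434 -0.0485  0.0255]
0.0555
pocket [ 0.5374 -0.0486  0.0555]
+y end [ 0.5393 -0.0203  0.0555]
-y end [ 0.5355 -0.0785  0.0555]
l [ 0.5324 -0.0483  0.0555]
r [ 0.5425 -0.0489  0.0555]
lip ends66  [ 0.5395 -0.0136  0.066 ]
 [ 0.5349 -0.0853  0.066 ]
ball [ 0.5621 -0.0508  0.033 ]
notch [ 0.5632 -0.1597  0.033 ]
rail L +y [ 0.5227 -0.0012  0.012 ]
rail L -y [ 0.5095 -0.1825  0.012 ]
railR [ 0.5595 -0.0035  0.012 ]
 [ 0.5498 -0.1852  0.012 ]
plate bottom +y corner [ 0.5318 -0.0977  0.1441]
[311.68457999 315.12254763]
```

Rim measures 10.1 × 58.2 mm against 10.5 × 58.4 given, so the pocket is about (0.537, −0.049), yaw −3.4°. Notch travel is about 0.108 m. Aligning above the pocket.

{"op": "apply_moves", "data": {"deltas": [{"translation": [0.004,0.038,0],"turn": [-0.004,0.008,0.006],"hand": 0.002},{"translation": [0.004,0.038,-0.01],"turn": [0,0,0],"hand": 0.002},{"translation": [0,0,0],"turn": [0,0,0],"hand": 0.002}]}}

```text
time: 5.5
ee_pos: [0.5369, -0.0423, 0.2133]
eef_rot: [0.727, 0.686, 0.0, 0.0]
ft_force: [-0.0, -0.1, -0.8]
width: 0.0079
```

```bash
python3 -c "
from h import *
st()"
```

```text
t 5.5 p [ 0.5369 -0.0423  0.2133] jaw deg -3.3 toolz [ 1.e-03  1.e-04 -1.e+00] F [-0.04 -0.09 -0.84] w 0.0079 q [-0.44  0.16  0.48  1.75 -0.08  1.25  0.  ]
```

{"op": "apply_moves", "data": {"deltas": [{"translation": [0,-0.004,-0.02],"turn": [0,0,0],"hand": 0.002},{"translation": [0,0,-0.02],"turn": [0,0,0],"hand": 0.002},{"translation": [0,0,-0.018],"turn": [0,0,0],"hand": 0.002},{"translation": [0,0,0],"turn": [0,0,0],"hand": 0.002}]}}

```text
time: 5.9
ee_pos: [0.5375, -0.0404, 0.1539]
eef_rot: [0.723, 0.691, 0.001, 0.0]
ft_force: [-0.0, -0.6, -0.5]
width: 0.0077
```

```bash
python3 - <<'E'
from h import *
st();im=camera("scene");c=calibration("scene");u,v=proj(c,[.537,-.049,.08]).astype(int);print(u,v)
cv2.imwrite("pics/s3.png",cv2.resize(im[v-60:v+60,u-80:u+80,::-1],None,fx=5,fy=5,interpolation=cv2.INTER_CUBIC));st()
E
```

```text
t 5.9 p [ 0.5375 -0.0404  0.1539] jaw deg -2.63 toolz [ 0.0017  0.001  -1.    ] F [-0.02 -0.57 -0.48] w 0.0077 q [-0.43  0.21  0.47  1.82 -0.11  1.13  0.04]
383 243
t 5.95 p [ 0.5382 -0.0404  0.1553] jaw deg -2.64 toolz [ 0.0035  0.0012 -1.    ] F [-0.53  0.16 -0.92] w 0.0078 q [-0.43  0.21  0.47  1.82 -0.11  1.13  0.04]
```

View pics/s3.png

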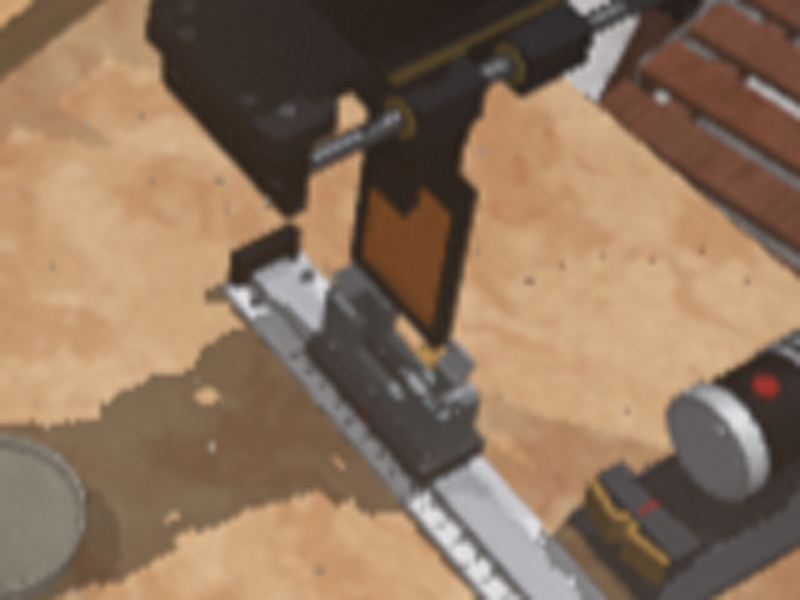

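The scene crop shows the filter hanging upright over the carriage, a few mm towards the rack, which agrees with TCP y −0.040 against the −0.0465 wanted. Correcting, then descending.

{"op": "apply_moves", "data": {"deltas": [{"translation": [-0.001,-0.006,0],"turn": [-0.001,0.003,-0.013],"hand": 0.002},{"translation": [0,0,0],"turn": [0,0,0],"hand": 0.002}]}}

```text
time: 6.15
ee_pos: [0.538, -0.0465, 0.1571]
eef_rot: [0.728, 0.686, 0.001, 0.001]
ft_force: [-0.1, -0.5, -0.7]
width: 0.0078
```

```bash
python3 -c "
from h import *
st()"
```

```text
t 6.15 p [ 0.538  -0.0465  0.1571] jaw deg -3.38 toolz [ 2.2e-03  2.0e-04 -1.0e+00] F [-0.06 -0.5  -0.73] w 0.0078 q [-0.42  0.21  0.48  1.81 -0.11  1.14  0.03]
```

{"op": "apply_moves", "data": {"deltas": [{"translation": [-0.001,0,-0.01],"turn": [0,0.002,0],"hand": 0.002},{"translation": [0,0,-0.01],"turn": [0,0,0],"hand": 0.002}]}}

```text
time: 6.35
ee_pos: [0.5386, -0.0467, 0.1386]
eef_rot: [0.728, 0.686, 0.002, 0.001]
ft_force: [-0.6, 0.3, -1.6]
width: 0.0078
```

```bash
python3 -c "
from h import *
st()"
```

```text
t 6.35 p [ 0.5386 -0.0467  0.1386] jaw deg -3.4 toolz [ 4.7e-03  9.0e-04 -1.0e+00] F [-0.6   0.31 -1.64] w 0.0078 q [-0.41  0.23  0.47  1.83 -0.12  1.1   0.04]
```

{"op": "apply_moves", "data": {"deltas": [{"translation": [-0.002,0,-0.004],"turn": [0,0.005,0],"hand": 0.002},{"translation": [-0.0005,0,-0.008],"turn": [0,0.001,0],"hand": 0.002}]}}

```text
time: 6.55
ee_pos: [0.5357, -0.0467, 0.1251]
eef_rot: [0.728, 0.686, -0.0, -0.001]
ft_force: [1.6, 0.2, -0.3]
width: 0.0075
```

```bash
python3 -c "
from h import *
st()"
```

```text
t 6.55 p [ 0.5357 -0.0467  0.1251] jaw deg -3.4 toolz [-2.2e-03  9.0e-04 -1.0e+00] F [ 1.6   0.25 -0.32] w 0.0075 q [-0.41  0.25  0.47  1.85 -0.13  1.08  0.05]
```

The bottom edge is now below the rim with only 1.6 N side force. Continuing down.

{"op": "apply_moves", "data": {"deltas": [{"translation": [0.001,0,-0.007],"turn": [0,-0.002,0],"hand": 0.002},{"translation": [0,0,-0.007],"turn": [0,0,0],"hand": 0.002}]}}

```text
time: 6.75
ee_pos: [0.5365, -0.0466, 0.1095]
eef_rot: [0.728, 0.686, 0.0, -0.001]
ft_force: [0.4, -0.0, -0.8]
width: 0.0075
```

```bash
python3 -c "
from h import *
st()"
```

```text
t 6.75 p [ 0.5365 -0.0466  0.1095] jaw deg -3.39 toolz [-6.e-04  8.e-04 -1.e+00] F [ 0.44 -0.01 -0.77] w 0.0075 q [-0.41  0.27  0.47  1.86 -0.14  1.04  0.06]
```

Five mm to go. Lowering gently until the floor is felt.

{"op": "apply_moves", "data": {"deltas": [{"translation": [0,0,-0.004],"turn": [0,0,0],"hand": 0.002},{"translation": [0,0,-0.002],"turn": [0,0,0],"hand": 0.002},{"translation": [0,0,0],"turn": [0,0,0],"hand": 0.002}]}}

```text
time: 7.05
ee_pos: [0.5378, -0.0468, 0.1048]
eef_rot: [0.728, 0.686, 0.001, 0.0]
ft_force: [-0.1, 0.2, -0.3]
width: 0.0076
```

```bash
python3 -c "
from h import *
st()"
```

```text
t 7.05 p [ 0.5378 -0.0468  0.1048] jaw deg -3.4 toolz [ 0.0016  0.0015 -1.    ] F [-0.15  0.24 -0.28] w 0.0076 q [-0.4   0.27  0.47  1.87 -0.14  1.03  0.06]
```

{"op": "apply_moves", "data": {"deltas": [{"translation": [-0.0005,0,-0.002],"turn": [0,0.001,0],"hand": 0.002},{"translation": [0,0,-0.002],"turn": [0,0,0],"hand": 0.002}]}}

```text
time: 7.25
ee_pos: [0.5387, -0.0469, 0.1042]
eef_rot: [0.728, 0.686, 0.002, 0.0]
ft_force: [-14.7, 0.8, 32.5]
width: 0.0076
```

```bash
python3 -c "
from h import *
st()"
```

```text
t 7.25 p [ 0.5387 -0.0469  0.1042] jaw deg -3.4 toolz [ 0.0031  0.0028 -1.    ] F [-14.68   0.8   32.51] w 0.0076 q [-0.4   0.28  0.47  1.86 -0.15  1.03  0.07]
```

Floor felt at TCP z 0.1042 (predicted 0.1046). Relaxing the push.

{"op": "apply_moves", "data": {"deltas": [{"translation": [-0.0012,0,0.0005],"turn": [-0.002,0.003,0],"hand": 0.002},{"translation": [0,0,0],"turn": [0,0,0],"hand": 0.002}]}}

```text
time: 7.45
ee_pos: [0.5374, -0.0469, 0.1051]
eef_rot: [0.728, 0.686, 0.001, -0.0]
ft_force: [-0.4, 0.2, -2.5]
width: 0.0078
```

```bash
python3 -c "
from h import *
st()"
```

```text
t 7.45 p [ 0.5374 -0.0469  0.1051] jaw deg -3.41 toolz [ 2.0e-04  1.2e-03 -1.0e+00] F [-0.39  0.22 -2.53] w 0.0078 q [-0.4   0.27  0.47  1.86 -0.14  1.04  0.06]
```

{"op": "apply_moves", "data": {"deltas": [{"translation": [0,0,-0.001],"turn": [0,0,0],"hand": 0.002},{"translation": [-0.0006,-0.01,-0.0003],"turn": [0,0,0],"hand": 0.002},{"translation": [-0.0006,-0.01,-0.0003],"turn": [0,0,0],"hand": 0.002},{"translation": [-0.0006,-0.01,-0.0003],"turn": [0,0,0],"hand": 0.002}]}}

```text
time: 7.85
ee_pos: [0.5363, -0.0751, 0.1044]
eef_rot: [0.727, 0.687, 0.002, -0.001]
ft_force: [-3.0, 1.2, 8.7]
width: 0.0075
```

```bash
python3 -c "
from h import *
st()"
```

```text
t 7.85 p [ 0.5363 -0.0751  0.1044] jaw deg -3.22 toolz [ 0.001   0.0036 -1.    ] F [-3.02  1.22  8.73] w 0.0075 q [-0.36  0.28  0.48  1.86 -0.15  1.04  0.13]
```

{"op": "apply_moves", "data": {"deltas": [{"translation": [-0.001,-0.01,0],"turn": [-0.003,0.001,-0.002],"hand": 0.002},{"translation": [-0.0006,-0.01,-0.0002],"turn": [0,0,0],"hand": 0.002},{"translation": [-0.0006,-0.01,-0.0002],"turn": [0,0,0],"hand": 0.002},{"translation": [-0.0006,-0.01,-0.0002],"turn": [0,0,0],"hand": 0.002},{"translation": [-0.0006,-0.01,-0.0002],"turn": [0,0,0],"hand": 0.002}]}}

```text
time: 8.35
ee_pos: [0.5334, -0.1268, 0.1044]
eef_rot: [0.727, 0.687, 0.001, -0.0]
ft_force: [-2.5, 1.0, 7.5]
width: 0.0076
```

```bash
python3 - <<'E'
from h import *
st();c=calibration("wrist");im=camera("wrist");im2=camera("top");cv2.imwrite("pics/t4.png",im2[:,:,::-1]);cv2.imwrite("pics/w5.png",im[:,:,::-1]);st()
b=cv2.resize(im2[150:225,305:471,::-1],None,fx=4.8,fy=4.8,interpolation=cv2.INTER_CUBIC);cv2.imwrite("pics/t4c.png",b)
E
```

```text
t 8.35 p [ 0.5334 -0.1268  0.1044] jaw deg -3.27 toolz [ 9.0e-04  2.1e-03 -1.0e+00] F [-2.5   0.97  7.55] w 0.0076 q [-0.28  0.3   0.51  1.84 -0.17  1.04  0.23]
t 8.45 p [ 0.5333 -0.1284  0.1044] jaw deg -3.39 toolz [ 1.2e-03  9.0e-04 -1.0e+00] F [-2.4  -0.82  7.08] w 0.0075 q [-0.28  0.3   0.51  1.84 -0.17  1.04  0.23]
```

View pics/w5.png

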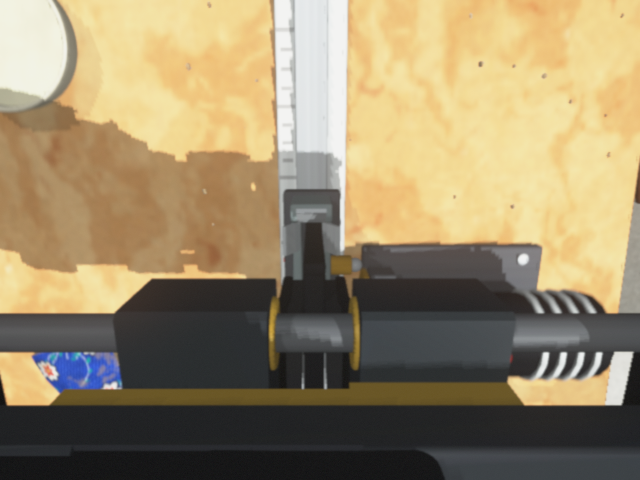

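The wrist view shows the filter seated in the carriage, with the ball at about (357,265) next to the start of the strike plate. Checking the remaining distance.

```bash
python3 - <<'E'
from h import *
c=calibration("wrist");print("ball",ray(c,357,265,.033).round(4))
im=cv2.imread("pics/w5.png")
cv2.imwrite("pics/w5c.png",cv2.hconcat([cv2.resize(im[180:300,280:400],None,fx=4,fy=4,interpolation=cv2.INTER_CUBIC)]))
E
```

```text
ball [ 0.5582 -0.1329  0.033 ]
```

View pics/w5c.png

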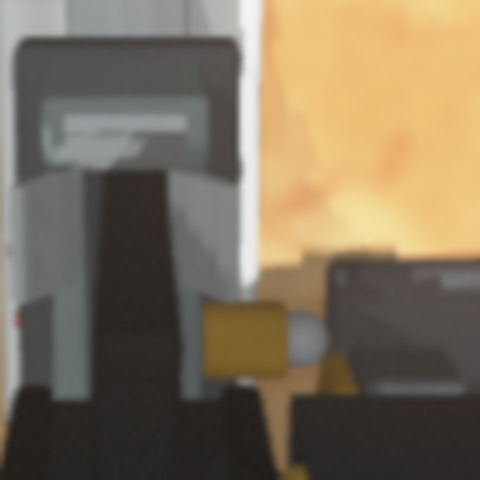

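The crop shows the ball at (305,338), just reaching the plate. Ball to notch is about 27 mm, so the notch is at TCP y ≈ −0.155. Advancing in small steps.

{"op": "apply_moves", "data": {"deltas": [{"translation": [-0.0004,-0.006,0],"turn": [0,0,0],"hand": 0.002},{"translation": [-0.0004,-0.006,0],"turn": [0,0,0],"hand": 0.002},{"translation": [-0.0002,-0.004,0],"turn": [0,0,0],"hand": 0.002}]}}

```text
time: 8.75
ee_pos: [0.5328, -0.1429, 0.1046]
eef_rot: [0.727, 0.686, 0.002, -0.001]
ft_force: [-1.8, 4.9, 5.8]
width: 0.0078
```

```bash
python3 -c "
from h import *
st()"
```

```text
t 8.75 p [ 0.5328 -0.1429  0.1046] jaw deg -3.3 toolz [ 0.0015  0.0041 -1.    ] F [-1.82  4.89  5.81] w 0.0078 q [-0.26  0.31  0.51  1.84 -0.18  1.04  0.27]
```

{"op": "apply_moves", "data": {"deltas": [{"translation": [-0.0004,-0.003,0],"turn": [-0.003,0.001,0],"hand": 0.002},{"translation": [-0.0002,-0.003,0],"turn": [0,0,0],"hand": 0.002}]}}

```text
time: 8.95
ee_pos: [0.5326, -0.1474, 0.1045]
eef_rot: [0.727, 0.687, 0.001, -0.001]
ft_force: [-1.4, 3.1, 5.7]
width: 0.0082
```

```bash
python3 -c "
from h import *
st()"
```

```text
t 8.95 p [ 0.5326 -0.1474  0.1045] jaw deg -3.22 toolz [ 5.0e-04  3.6e-03 -1.0e+00] F [-1.37  3.12  5.66] w 0.0082 q [-0.25  0.31  0.52  1.83 -0.18  1.04  0.28]
```

{"op": "apply_moves", "data": {"deltas": [{"translation": [-0.0002,-0.002,0],"turn": [-0.003,0,0],"hand": 0.002},{"translation": [-0.0001,-0.0015,0],"turn": [0,0,0],"hand": 0.002}]}}

```text
time: 9.15
ee_pos: [0.5324, -0.151, 0.1045]
eef_rot: [0.727, 0.687, 0.0, -0.0]
ft_force: [-1.3, -2.3, 4.7]
width: 0.0078
```

```bash
python3 -c "
from h import *
st()"
```

```text
t 9.15 p [ 0.5324 -0.151   0.1045] jaw deg -3.19 toolz [ 5.e-04  8.e-04 -1.e+00] F [-1.34 -2.32  4.67] w 0.0078 q [-0.25  0.31  0.52  1.83 -0.18  1.04  0.28]
```

Fy reversed (+3 to −2.3 N), so the ball is dropping in. Following with fine steps.

{"op": "apply_moves", "data": {"deltas": [{"translation": [-0.0001,-0.0012,0],"turn": [0,0,0],"hand": 0.002},{"translation": [0,-0.0006,0],"turn": [0,0,0],"hand": 0.002}]}}

```text
time: 9.35
ee_pos: [0.5324, -0.153, 0.1045]
eef_rot: [0.727, 0.687, 0.001, -0.0]
ft_force: [-1.9, 3.9, 6.4]
width: 0.0078
```

```bash
python3 -c "
from h import *
st()"
```

```text
t 9.35 p [ 0.5324 -0.153   0.1045] jaw deg -3.2 toolz [ 7.0e-04  1.2e-03 -1.0e+00] F [-1.9   3.94  6.35] w 0.0078 q [-0.24  0.31  0.52  1.83 -0.18  1.04  0.29]
```

{"op": "apply_moves", "data": {"deltas": [{"translation": [0,0,0],"turn": [0,0,0],"hand": 0.002},{"translation": [0,0,0],"turn": [0,0,0],"hand": 0.002}]}}

```text
time: 9.55
ee_pos: [0.5323, -0.1527, 0.1045]
eef_rot: [0.726, 0.687, 0.001, -0.001]
ft_force: [-1.7, 0.3, 5.6]
width: 0.0076
```

```bash
python3 - <<'E'
from h import *
st();c=calibration("wrist");im=camera("wrist");cv2.imwrite("pics/w6.png",im[:,:,::-1]);t=camera("top");cv2.imwrite("pics/t6.png",t[:,:,::-1]);st()
print("notch px",proj(c,[.5615,-.1597,.033]))
im=im[:,:,::-1];a=cv2.resize(im[180:300,280:400],None,fx=3.3,fy=3.3,interpolation=cv2.INTER_CUBIC)
b=cv2.resize(t[140:220,370:450,::-1],None,fx=4.95,fy=4.95,interpolation=cv2.INTER_CUBIC)
cv2.imwrite("pics/w6c.png",cv2.hconcat([a,b]))
E
```

```text
t 9.55 p [ 0.5323 -0.1527  0.1045] jaw deg -3.18 toolz [ 4.0e-04  1.8e-03 -1.0e+00] F [-1.71  0.25  5.59] w 0.0076 q [-0.24  0.31  0.52  1.83 -0.18  1.04  0.29]
t 9.65 p [ 0.5323 -0.1528  0.1045] jaw deg -3.18 toolz [ 4.0e-04  1.7e-03 -1.0e+00] F [-1.79  0.6   4.51] w 0.0077 q [-0.24  0.31  0.52  1.83 -0.18  1.04  0.29]
notch px [364.82709128 268.99430215]
```

View pics/w6c.png

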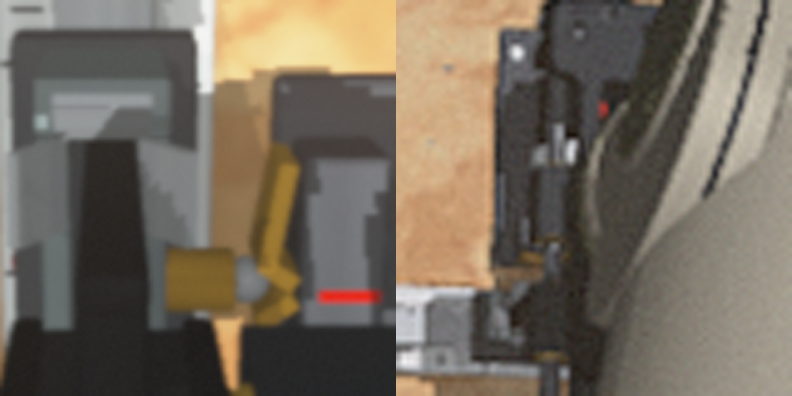

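```bash
python3 - <<'E'
from h import *
import json
c=calibration("wrist");E=np.array(c["extrinsics"]);print((-E[:3,:3].T@E[:3,3]).round(3))
print("ball",ray(c,356.2,264.6,.033).round(4))
for z in(.033,.038,.042):print(z,"apex now",ray(c,280+298/3.3,180+281/3.3,z).round(4),"w4",ray(json.load(open("w4.json")),353.6,257.4,z).round(4))
E
python3 - <<'E'
import cv2
im=cv2.imread("pics/w6.png")
cv2.imwrite("pics/w6d.png",cv2.resize(im[220:285,325:390],None,fx=9,fy=9,interpolation=cv2.INTER_CUBIC))
E
```

```text
[ 0.537 -0.083  0.253]
ball [ 0.5567 -0.1569  0.033 ]
0.033 apex now [ 0.5646 -0.1576  0.033 ] w4 [ 0.5632 -0.1597  0.033 ]
0.038 apex now [ 0.564  -0.1559  0.038 ] w4 [ 0.5627 -0.1582  0.038 ]
0.042 apex now [ 0.5635 -0.1546  0.042 ] w4 [ 0.5624 -0.1569  0.042 ]
```

Ball y −0.1569 against V apex −0.156 to −0.158, so they coincide within about 1 mm, with Fy near 0. A gentle 1.2 mm test push should meet resistance from the notch (limit 12 N).

{"op": "apply_moves", "data": {"deltas": [{"translation": [0,-0.0012,0],"turn": [0,0,0],"hand": 0.002}]}}

```text
time: 9.75
ee_pos: [0.5324, -0.1533, 0.1045]
eef_rot: [0.726, 0.687, 0.001, -0.001]
ft_force: [-2.8, 5.3, 7.6]
width: 0.0076
```

{"op": "apply_moves", "data": {"deltas": [{"translation": [0,0,0],"turn": [0,0,0],"hand": 0.002}]}}

```text
time: 9.85
ee_pos: [0.5324, -0.1529, 0.1045]
eef_rot: [0.726, 0.688, 0.001, -0.001]
ft_force: [-1.8, 0.8, 5.3]
width: 0.0075
```

{"op": "apply_moves", "data": {"deltas": [{"translation": [0,0,0],"turn": [0,0,0],"hand": 0.002},{"translation": [0,0,0],"turn": [0,0,0],"hand": 0.002}]}}

```text
time: 10.05
ee_pos: [0.5324, -0.1528, 0.1045]
eef_rot: [0.726, 0.688, 0.001, -0.001]
ft_force: [-2.0, 1.1, 5.5]
width: 0.0075
```

```bash
python3 - <<'E'
from h import *
st()
a=camera("wrist");c=calibration("wrist");st()
b=cv2.imread("pics/w6.png")[:,:,::-1]
# ball shift and brass-plate shift between frames
ga,gb=[cv2.cvtColor(np.ascontiguousarray(x),cv2.COLOR_RGB2GRAY).astype(np.float32) for x in(a,b)]
for n,(y0,y1,x0,x1) in {"carriage":(185,275,282,340),"lamp plate":(203,275,362,400)}.items():
    print(n,cv2.phaseCorrelate(gb[y0:y1,x0:x1],ga[y0:y1,x0:x1]))
E
```

```text
t 10.05 p [ 0.5324 -0.1528  0.1045] jaw deg -3.12 toolz [-0.      0.0035 -1.    ] F [-2.03  1.15  5.53] w 0.0075 q [-0.24  0.31  0.52  1.83 -0.18  1.05  0.29]
t 10.1 p [ 0.5324 -0.1528  0.1045] jaw deg -3.12 toolz [-0.      0.0035 -1.    ] F [-1.18  1.58  5.92] w 0.0078 q [-0.24  0.31  0.52  1.83 -0.18  1.05  0.29]
carriage ((0.024184639270316666, -0.04368915386852734), 0.9912028754198993)
lamp plate ((-0.08971026114398839, 0.18232953040086386), 0.9747826291455163)
```

The 1.2 mm test push met 5.3 N and the carriage sprang back to the same spot, so it is a stable detent. The filter is still held and still at home height. Handing in.

```bash
python3 -c "
from bench import order
print(order.close_job())"
```

```text
the job is handed in; nothing more can be done
None
```

I lifted the amber filter straight up out of its slot (the one farthest from the robot) and lowered it fully home in the carriage pocket. Still gripping it, I slid the carriage about 106 mm to the lamp, into the notch, and handed the job in at 10.1 s.

**Seated:** The floor was felt at TCP height 0.1042 m, against 0.1046 m predicted. That first contact was harder than I wanted, about 33 N upward and 15 N sideways for a moment at the wrist. I relaxed it straight away.

**At the notch:**
- The push along the rail changed from +3 N to −2 N as the ball dropped in.
- The ball and the V tip agreed to about 1 mm in the wrist picture.
- A 1.2 mm test push met 5.3 N and sprang back to the same place, at TCP y −0.1528.

**Disagreements:** My two picture-based estimates put the notch about 2 mm further on (TCP y about −0.155). The difference is within the slack of the filter in the pocket and the assumed height of the brass plate. I trusted the force checks instead.

**Not checked:** I took no final picture of the green and blue filters or the loose things. Wrist forces stayed under about 1.5 N during the lift and under about 1.7 N on the way to the pocket. I reached the 12-picture limit, so one last close-up of the notch could not be viewed.

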